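Clamp a practice tooth block to the set force

TASK

Lay the pink practice tooth block on the bed of the screw clamp, plain end first, and slide it between the guides until it is fully home against the back stop. Then tighten the red knob clockwise, a bit at a time, just until the orange tab pops out of the clamp's head, and stop there: the resin cracks if the screw is driven much past that point. Leave the block clamped, and leave the yellow blank and the other things on the bench where they are.

Things in the scene. Friction and masses are not known exactly. Their poses are not given: they have to be found in the camera images.
- block_center (a point): Centre (half-way up) of the loose pink practice tooth block, a bar 140 mm long (its x axis), 30 mm wide (y) and 30 mm high (z), 150 g (may vary by about a third). Five white teeth stand 9 mm above its top, on the half towards its own -x; the half towards +x is the plain tail. Lying on the grey bench mat at the start, tail roughly away from the robot.
- block_tail (a point): Lower edge of the block's tail end: middle of the end face, at the underside, 70 mm along +x from the block's centre and 15 mm below it; axes as the block.
- block: The same pink block; origin at the centre of its underside.
- stop (a point): Foot of the clamp's back stop: point on the bed's top surface, on its centre line, at the face the block's tail must touch. Axes are the clamp's: x points along the bed towards the stop, y left, z up. The flat bed, 52 mm wide, reaches from here 140 mm towards -x. Screw axis 30 mm in front (-x) of the stop.
- clamp: Black and steel screw clamp fixed on a green tray, axes as point stop, origin under the screw axis, bed 34 mm above it. On the bed stand two guides 10 mm high, inner faces 34 mm apart, from the stop to 32 mm before the screw axis, then a flared mouth 20 mm long, about 43 mm wide. The arm (30 mm wide, 62 to 86 mm above the bed) reaches 22 mm before the screw axis.
- knob_grip (a point): Grip point of the red knob, on the vertical screw axis, 112 mm above the bed. The knob is a bar 54 mm long (x axis of this frame), 16 mm wide (y) and 32 mm high, its underside 17 mm below and its top 15 mm above this point; the arm's top lies about 26 mm below this point. It does not rise or sink.
- pad (a joint): How far, in m, the round black sprung pressure pad (25 mm across, under the clamp's head) is pushed back into the head: 0 while it is free, above 0 once it presses on the block. Its force is 4 N at first touch and grows 4 N per mm. The pad starts some 3 to 6 mm above the block's top; where exactly is not given. The block cracks above 20 N (0.004).
- knob: The same red knob (origin on the screw axis, 25 mm below its grip point). Turned clockwise seen from above it lowers the head and pad by 16 mm a turn (2.5 mm a rad), against about 0.1 N m, and stays where it is left. In all it takes some 2 to 3.5 rad: down to the block, about 1 rad more until the tab pops out at about 14 N, and only 0.6 rad beyond that the block cracks.
- tab (a joint): Position in m of the orange indicator tab (12 mm wide, 8 mm high) in the clamp's head below the arm, on the clamp's +y (left) side. 0: held in by its catch, its end standing 2 mm out of the head. At the set force the catch lets go and it springs out sideways at once, to 0.014, where it shows beside the arm from above.
- blank: Bystander: loose yellow mounting blank 140 x 36 x 22 mm with two dark studs, on the same mat as the pink block; not to be disturbed. Origin at the centre of its underside.
- eggcup: Bystander: white cup with a brown egg in it, 67 mm high, 44 mm across, standing between the mat and the tray. Origin under its centre.
- handpiece: Bystander: silver handpiece, 20 mm thick and 140 mm long, lying on the bench. Origin under its middle.
- probe_a: Bystander: red-handled probe 160 mm long, 9 mm thick, lying on the tray to the left of the clamp. Origin under its middle.
- probe_b: Bystander: second such probe beside it.
There are look-alikes about, which are no part of the job. Leave any purple look-alike of the clamp alone.

How it is judged:
By the outcome, as a careful person would: the job done as asked, in the order asked, and still so for the second after the job is handed in, with the robot touching nothing.
It also fails if it takes over 67 s, if anything falls off the work surface, if the arm or the gripper's body presses on something with over 40 N, if the wrist force passes 120 N, or if a joint passes its speed limit or range.

ROBOT

A 6-joint arm with a two-finger parallel gripper is mounted at the origin on the work surface. World frame = base frame: x ahead of the robot, y to its left, z up, the work surface at z = 0. Lengths are in m, angles in degrees, forces in N, time in s.
With the tool pointing down it reaches from about 0.15 to 0.775 m from the base axis. Payload 6.1 kg.
Tool frame: the origin (TCP) lies midway between the tips of the shut fingers; the grasp point (between the pads) lies 19 mm behind it (arm.hold_point_z is the distance from the TCP to the grasp point, in m); z points along the fingers, y is the direction in which the jaws open and shut (so a half turn about z gives the same grasp; the last joint's range is limited). The gripper opens to 85 mm and grips with 20 to 120 N. Pads are 22 mm wide; open, the fingers measure 114 mm over their backs; the gripper's body (76 mm by 85 mm) begins 54 mm behind the grasp point. The pads swing forward as they close: fully open they stand 13 mm farther back than shut.
Start: joints at [-73.224, 7.208, -2.269, 80.523, 0, 90], TCP at [0.152, -0.503, 0.231] pointing down, gripper open.
Joint ranges: [-155.77, 155.77], [-54.66, 111.73], [-72.52, 77.12], [-102.08, 115.82], [-83.92, 84.16], [-180, 180]. Speed limits (degrees/s): [136.94, 136.94, 172.46, 180, 180, 180].

INTERFACE

Orientations are given as a 3x3 rotation matrix whose columns are the frame's x, y, z axes.
In Python, from workcell import get_state, snapshot, camera_params, ticket, arm gives the robot as it stands. The module is installed in compiled form; this text tells all that it offers.
- The arm moves only by the tool move_arm, never from a script. Its argument "rows" is a list of rows, each a list of 5 numbers: the shift along the tool's x, y, z each as a share of 500 mm, from -1 to 1, then the turn about the tool's z as a share of pi rad, from -1 to 1, then the opening, from 0 (shut) to 1 (fully open). In form: [[dx, dy, dz, spin, jaw], ...]. A call has 1 to 10 rows; each row shifts and turns the commanded pose from where the row before left it, along the tool's axes as they then stand; what a row does not reach is not made up. A row lasts 1/10 s, in which the tool goes at most 50 mm and 8.59 degrees, less where a joint would pass 70% of its speed; a pose out of reach is approached as far as the arm can. A call with a number of a shift or a turn outside -1 to 1 is refused whole. A call with a gripper value outside its range is refused whole. The fingers move at their own pace and stop on an object; the grip force is fixed at half the most. Time passes only in rows, so rows that do not move let the fingers close. It gives the time, the measured TCP pose, the force and the opening at its end, in the units of the state.
- get_state(): the state, without advancing time (a new reading comes with each control period).
- snapshot(name): name is "scene" or "top"; returns (picture, depth): 400x640x3 uint8, red, green, blue; 400x640 float32, m along the optical axis (not along the pixel's ray), 0 where there is no reading.
- camera_params(name): a dict with "intrinsics" (3x3 intrinsics, pixels), "k1" (the pictures are not rectified: a ray, as slopes to the right and down, at radius r is drawn at 1 + k1 r^2 times it, then the intrinsics apply), "R" (3x3) and "t" (3): a world point X has camera coordinates R X + t. Camera axes: x right, y down, z forward; pixel columns grow to the right and rows downward; lengths in m; the calibration is good to about 2 mm. A picture is of the moment at which its call begins. camera_params takes no time and is no camera call.
- ticket.finish_job(): hands the job in, once; it reports no verdict.
The state is a dict: "time_s": time; "joint_pos": joint angles; "qd": joint speeds; "joint_efforts": joint torques, N m; "eef_pos": TCP position; "tcp_rot": TCP orientation; "wrist_force": force on the tool from outside, world axes, zero at the start; "wrist_torque": the same for the moment, N m; "width": opening from 0.0 (shut) to 1.0 (fully open).
Only numpy, scipy, OpenCV 4.12 (cv2) and the standard library are available. Lean on these libraries where they do the work, as an engineer would, in place of code of your own. Each camera call takes 0.05 s, during which the arm holds its last target.

## Working session

There is one attempt and no reset: what is moved stays moved. The work goes in short steps, Python scripts to look and compute and a tool call to move; the robot and the scene stay as the last step left them, time stands still between calls to the robot, and variables do not carry over. Pictures are saved under pics/ and viewed, and the job is handed in when it is done.

Besides the shell and the picture viewer there is one more tool, called after "Emit:" as name([rows], argument=value, ...), one row to a line, values as JSON. move_arm: Moves the arm, as the interface text tells. Shift numbers are shares of 500 mm and turn numbers shares of pi rad, none past 1 either way. Its arguments: {"type":"object","properties":{"rows":{"type":"array","items":{"type":"array","items":{"type":"number","minimum":-1,"maximum":1}}}},"required":["rows"]}

```bash
mkdir -p pics; ls; python3 - <<'E'
from workcell import get_state, snapshot, camera_params, arm
import cv2, numpy as np
print(get_state()); print(arm.hold_point_z)
for n in("scene","top"):
    p,d=snapshot(n); cv2.imwrite(f"pics/{n}0.png",p[:,:,::-1]); np.savez(f"{n}0.npz",p=p,d=d)
    print(n,camera_params(n))
E
```

```text
pics
{'time_s': 0.0, 'joint_pos': array([-7.32236483e+01,  7.24031728e+00, -2.32830433e+00,  8.05246867e+01,
       -2.16047587e-04,  9.00004036e+01]), 'qd': array([-0.019569  ,  0.01669115,  0.07564965, -0.09227908,  0.02365777,
        0.08538985]), 'joint_efforts': array([ 1.41819903e-03, -4.35919619e+01,  3.52921021e+01,  1.75876933e-02,
        1.83924917e-04, -7.16715817e-06]), 'eef_pos': array([ 0.15140874, -0.5022429 ,  0.23052203]), 'tcp_rot': array([[ 9.57440743e-01,  2.88629520e-01, -4.73665454e-04],
       [ 2.88629908e-01, -9.57439475e-01,  1.55813513e-03],
       [-3.78220955e-06, -1.62853607e-03, -9.99998674e-01]]), 'wrist_force': array([-0.29777013, -0.21559201,  0.34730902]), 'wrist_torque': array([-0.02945473, -0.01284547, -0.01276544]), 'width': 0.9971780653160502}
0.0187
scene {'intrinsics': array([[434.37890874,   0.        , 328.73565815],
       [  0.        , 434.37890874, 195.64886419],
       [  0.        ,   0.        ,   1.        ]]), 'k1': 0.03708083509878295, 'R': array([[-0.03148716,  0.99937244,  0.01622589],
       [ 0.83514145,  0.03522483, -0.54890616],
       [-0.54913324, -0.00373258, -0.83572648]]), 't': array([ 0.08109143, -0.32376705,  1.47243145])}
top {'intrinsics': array([[364.01545324,   0.        , 315.61466576],
       [  0.        , 364.01545324, 203.87362604],
       [  0.        ,   0.        ,   1.        ]]), 'k1': -0.08127317137350698, 'R': array([[-0.02310278, -0.99965127,  0.01279041],
       [-0.98404561,  0.02048084, -0.17673362],
       [ 0.17641003, -0.01666938, -0.98417561]]), 't': array([-0.06360995,  0.51332107,  1.00802111])}
```

View pics/scene0.png

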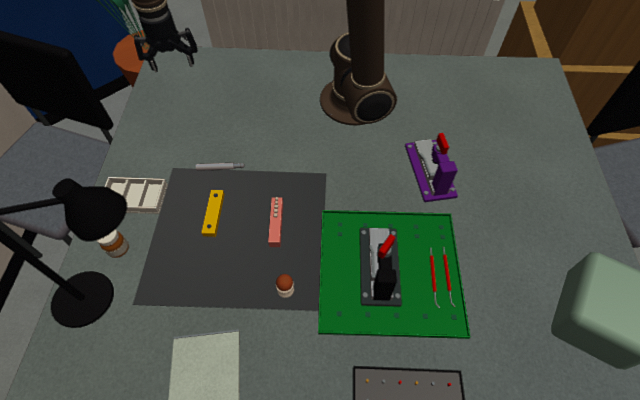

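View pics/top0.png

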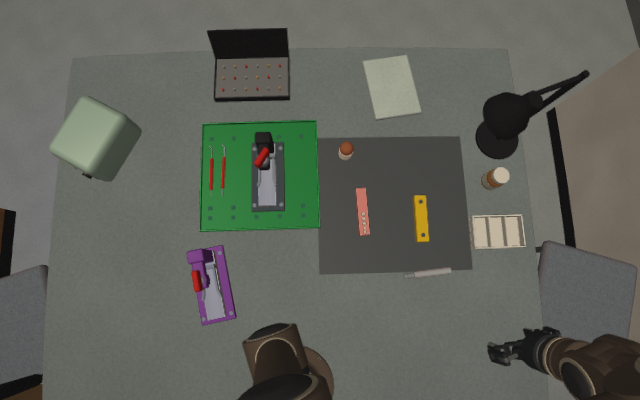

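Both views show the pink block (scene ~275,220; top ~362,211), the real clamp on the green tray (top ~266,175), the yellow blank and the cup. Next I measure.

```bash
cat > h.py <<'E'
import numpy as np, cv2
from workcell import camera_params
C={n:camera_params(n) for n in("scene","top")}
def slopes(n,uv):
    c=C[n];K=c["intrinsics"];uv=np.atleast_2d(np.asarray(uv,float))
    d=np.array([c["k1"],0,0,0,0])
    return cv2.undistortPoints(uv.reshape(-1,1,2),K,d).reshape(-1,2)
def plane(n,uv,z):
    c=C[n];s=slopes(n,uv);R,t=c["R"],c["t"]
    o=-R.T@t; r=np.c_[s,np.ones(len(s))]@R
    k=(z-o[2])/r[:,2]; return o+k[:,None]*r
def depthpts(n,d,mask):
    v,u=np.nonzero(mask&(d>0)); s=slopes(n,np.c_[u,v]); z=d[v,u]
    c=C[n]; X=np.c_[s*z[:,None],z]; return (X-c["t"])@c["R"]
def proj(n,X):
    c=C[n]; r,_=cv2.Rodrigues(c["R"])
    return cv2.projectPoints(np.atleast_2d(np.asarray(X,float)),r,c["t"],c["intrinsics"],np.array([c["k1"],0,0,0,0]))[0].reshape(-1,2)
E
cat > m.py <<'E'
import sys
from h import *
for n in("scene","top"):
    f=np.load(f"{n}0.npz");p,d=f["p"],f["d"]
    x0,y0,x1,y1={"scene":(180,170,480,345),"top":(195,115,440,280)}[n]
    cv2.imwrite(f"pics/{n}_crop.png",cv2.resize(p[y0:y1,x0:x1,::-1],None,fx=2.6 if n=="scene" else 3.2,fy=2.6 if n=="scene" else 3.2,interpolation=cv2.INTER_CUBIC))
    hsv=cv2.cvtColor(p,cv2.COLOR_RGB2HSV)
    print(n,"pink px",p[215,365] if n=="top" else p[235,275])
    for nm,lo,hi in(("pink",(0,60,120),(12,160,255)),("red",(0,190,100),(6,255,255)),("green",(50,150,40),(75,255,255)),("yellow",(18,150,100),(30,255,255))):
        m=cv2.inRange(hsv,lo,hi)
        k,l,s,c=cv2.connectedComponentsWithStats(m)
        for i in range(1,k):
            if s[i,4]>40:
                P=depthpts(n,d,l==i); print(n,nm,s[i],c[i].round(1),np.median(P,0).round(4),"z",np.percentile(P[:,2],[5,95]).round(3), "x",np.percentile(P[:,0],[1,99]).round(3),"y",np.percentile(P[:,1],[1,99]).round(3))
E
python3 m.py
```

```text
scene pink px [194 104  90]
scene pink [268 197  15  46 476] [275.  220.9] [ 0.5004 -0.2102  0.0297] z [0.025 0.034] x [0.422 0.56 ] y [-0.228 -0.196]
scene red [439 133  10  15  72] [443.3 140.1] [0.3035 0.2338 0.1599] z [0.158 0.163] x [0.278 0.328] y [0.225 0.244]
scene red [380 234  15  19 131] [387.  243.7] [0.6238 0.0689 0.1643] z [0.159 0.167] x [0.601 0.645] y [0.052 0.086]
scene red [444 255   7  36  92] [446.8 272.5] [0.6243 0.2412 0.0129] z [0.01  0.016] x [0.574 0.666] y [0.238 0.245]
scene red [430 256   6  35  92] [432.7 273.4] [0.6271 0.205  0.0128] z [0.009 0.016] x [0.577 0.671] y [0.202 0.209]
scene green [112   0  12   9  54] [118.6   2.8] [-0.6069 -0.9908 -0.0792] z [-0.108 -0.057] x [-0.764 -0.584] y [-1.092 -0.98 ]
scene green [  318   210   152   129 13815] [390.9 276.9] [0.6444 0.1239 0.0041] z [0.001 0.011] x [0.448 0.784] y [-0.081  0.272]
scene yellow [521   2  31  55 680] [535.5  29.8] [-0.5232  0.7629 -0.0851] z [-0.09  -0.081] x [-0.72  -0.361] y [0.735 0.792]
scene yellow [563  65  70   8 408] [598.5  68.4] [-0.2947  0.9533 -0.0848] z [-0.089 -0.08 ] x 
[... 437 characters left out ...]
d [255 147  13  19 104] [260.9 156.1] [0.6216 0.0679 0.1645] z [0.16  0.167] x [0.599 0.657] y [0.052 0.083]
top red [222 157   3  31  66] [222.9 171.7] [0.6252 0.2046 0.0131] z [0.01  0.016] x [0.576 0.669] y [0.201 0.208]
top red [210 159   3  30  72] [210.9 172.8] [0.6234 0.2411 0.0126] z [0.009 0.016] x [0.573 0.664] y [0.238 0.245]
top red [192 271   8  21 110] [195.4 280.9] [0.3015 0.2326 0.161 ] z [0.158 0.163] x [0.277 0.326] y [0.223 0.242]
top green [ 202  120  118  110 6951] [271.6 167.2] [0.6552 0.017  0.0045] z [0.001 0.01 ] x [0.449 0.782] y [-0.081  0.269]
top yellow [413 195  16  47 598] [420.5 218.1] [ 0.4668 -0.3858  0.0223] z [0.009 0.026] x [0.399 0.537] y [-0.413 -0.369]
```

```bash
ls pics
```

```text
scene0.png
scene_crop.png
top0.png
top_crop.png
```

View pics/scene_crop.png

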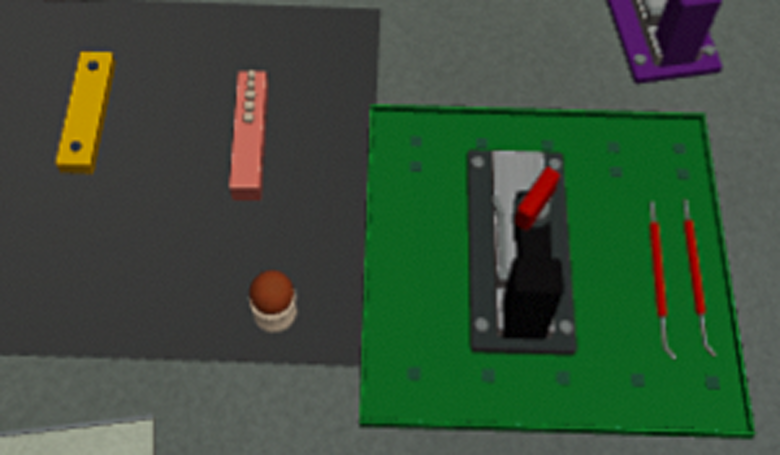

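View pics/top_crop.png

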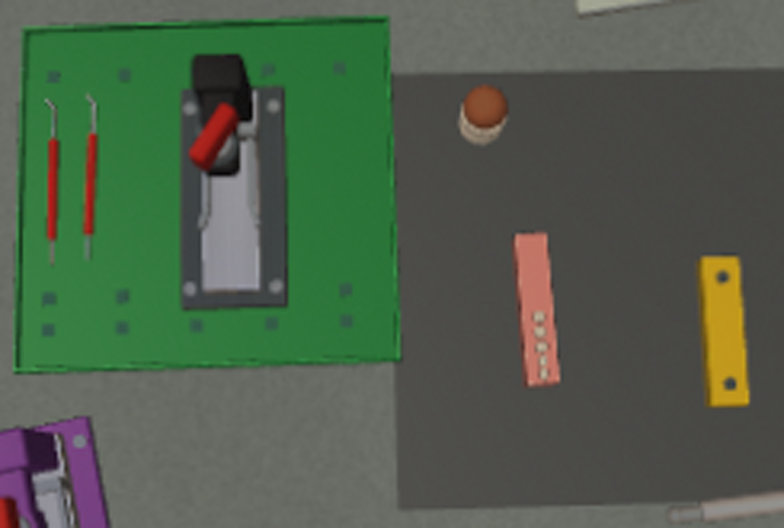

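```bash
cat > m2.py <<'E'
from h import *
for n in("top","scene"):
    f=np.load(f"{n}0.npz");p,d=f["p"],f["d"]
    hsv=cv2.cvtColor(p,cv2.COLOR_RGB2HSV)
    H,W=d.shape; v,u=np.mgrid[:H,:W]
    s=slopes(n,np.c_[u.ravel(),v.ravel()]);c=C[n];X=(np.c_[s*d.reshape(-1,1),d.ravel()]-c["t"])@c["R"];X=X.reshape(H,W,3)
    # block incl teeth
    reg=(abs(X[...,0]-.493)<.1)&(abs(X[...,1]+.211)<.04)
    m=reg&(hsv[...,1]>55)
    bm=reg&((hsv[...,1]>55)|(hsv[...,2]>120))
    zt=np.median(X[...,2][bm&(X[...,0]>.52)&(X[...,2]>.025)]); print(n,"mat z",np.median(X[...,2][reg&~bm]),"block top z",zt)
    top=bm&(X[...,2]>.0295)
    cs,_=cv2.findContours(top.astype(np.uint8),0,2); cc=max(cs,key=cv2.contourArea).reshape(-1,2)
    if 1:
        uu=np.c_[u[top],v[top]]; Q=plane(n,uu,0.0335)[:,:2]
        r=cv2.minAreaRect(Q.astype(np.float32)*1000); print(n,"block rect",r)
        q=Q-Q.mean(0); w,V=np.linalg.eigh(q.T@q); ax=V[:,1]*np.sign(V[0,1]); print("mean",Q.mean(0).round(4),"yaw",np.degrees(np.arctan2(ax[1],ax[0])).round(2),"ext",np.percentile(q@ax,[0,100]).round(4))
    # bed
    reg=(X[...,0]>.45)&(X[...,0]<.59)&(abs(X[...,1]-.06)<.06)
    bed=reg&(hsv[...,1]<60)&(hsv[...,2]>120)&(abs(X[...,2]-.037)<.008)
    Q=plane(n,np.c_[u[bed],v[bed]],0.038)
    print(n,"bed z",np.median(X[...,2][bed]),bed.sum())
    print("bed rect",cv2.minAreaRect(Q[:,:2].astype(np.float32)*1000), "x",Q[:,0].min(),Q[:,0].max())
    # bolts & tray 
    q=Q[:,:2]-Q[:,:2].mean(0)
    for x0 in np.arange(.46,.59,.01):
        k=(Q[:,0]>=x0)&(Q[:,0]<x0+.01)
        if k.sum()>4: print("  %.3f %.4f %.4f n%d"%(x0+.005,Q[k,1].min(),Q[k,1].max(),k.sum()))
    dark=(X[...,0]>.44)&(X[...,0]<.75)&(abs(X[...,1]-.06)<.08)&(X[...,2]<.03)&(hsv[...,1]<70)&(hsv[...,2]<95)
    k,l,st,ce=cv2.connectedComponentsWithStats(dark.astype(np.uint8)); i=1+np.argmax(st[1:,4]); dm=l==i
    zb=np.median(X[...,2][dm]);Q=plane(n,np.c_[u[dm],v[dm]],zb); print("base z",zb,cv2.minAreaRect(Q[:,:2].astype(np.float32)*1000))
    kn=(hsv[...,0]<7)&(hsv[...,1]>150)&(abs(X[...,0]-.623)<.06)&(abs(X[...,1]-.068)<.05)&(X[...,2]>.155)
    zk=np.percentile(X[...,2][kn],80);Q=plane(n,np.c_[u[kn],v[kn]],.165);print("knob z",zk,Q.mean(0),cv2.minAreaRect(Q[:,:2].astype(np.float32)*1000))
    arm=(hsv[...,2]<60)&(abs(X[...,0]-.65)<.1)&(abs(X[...,1]-.06)<.05)&(X[...,2]>.09)
    Q=X[arm];print("arm pts z",np.percentile(Q[:,2],[1,20,50,80,99]).round(3),"x",Q[:,0].min(),Q[:,0].max(),"y",Q[:,1].min(),Q[:,1].max())
    A=Q[(Q[:,2]>.117)&(Q[:,2]<.13)]; 
    if len(A):print("  armtop rect",len(A),cv2.minAreaRect(A[:,:2].astype(np.float32)*1000))
E
python3 m2.py
```

```text
top mat z 0.001563224750071122 block top z 0.030781880798299955
top block rect ((490.98822021484375, -211.49998474121094), (137.89466857910156, 29.969562530517578), 2.4226317405700684)
mean [ 0.4895 -0.2114] yaw 2.9 ext [-0.0675  0.0705]
top bed z 0.03819895562643264 418
bed rect ((550.730712890625, 68.39346313476562), (50.087398529052734, 74.95878601074219), 89.86268615722656) x 0.5132963730601322 0.5882491750866035
  0.515 0.0435 0.0931 n36
  0.525 0.0434 0.0932 n52
  0.535 0.0434 0.0932 n68
  0.545 0.0434 0.0933 n58
  0.555 0.0433 0.0933 n54
  0.565 0.0433 0.0934 n65
  0.575 0.0462 0.0905 n47
  0.585 0.0433 0.0847 n38
base z 0.018273169223892948 ((605.8389892578125, 66.65668487548828), (212.389404296875, 96.1473159790039), 0.5685663819313049)
knob z 0.16567458254888026 [0.62039469 0.06759206 0.165     ] ((620.1259155273438, 68.4889144897461), (17.981287002563477, 51.86810302734375), 55.347232818603516)
arm pts z [0.095 0.122 0.129 0.132 0.136] x 0.6006409955634776 0.7025233989234356 y 0.04792483245458621 0.09073949888996993
  armtop rect 129 ((651.4051513671875, 70.07823181152344)
[... 525 characters left out ...]
442 0.0921 n58
  0.535 0.0440 0.0917 n60
  0.545 0.0438 0.0833 n54
  0.555 0.0435 0.0777 n36
  0.565 0.0435 0.0617 n24
  0.575 0.0485 0.0588 n13
  0.585 0.0429 0.0585 n12
base z 0.0180448920612463 ((609.786376953125, 68.02149963378906), (213.794189453125, 97.23902130126953), 0.3791140913963318)
knob z 0.16573407205688598 [0.6254084  0.06747415 0.165     ] ((625.183837890625, 67.0959243774414), (15.875751495361328, 57.042633056640625), 56.92644119262695)
arm pts z [0.091 0.12  0.127 0.132 0.154] x 0.6037551390686859 0.7053787816684586 y 0.046326996114289115 0.0906157046247031
  armtop rect 257 ((653.833740234375, 67.49781799316406), (100.46418762207031, 43.97504806518555), 1.4504061937332153)
```

```bash
python3 - <<'E'
from h import *
for n in C: print(n,"cam",(-C[n]["R"].T@C[n]["t"]).round(3))
for n in("top","scene"):
    f=np.load(f"{n}0.npz");p,d=f["p"],f["d"]
    P=depthpts(n,d,np.ones_like(d,bool))
    k=(P[:,0]>.59)&(P[:,0]<.74)&(P[:,1]>.03)&(P[:,1]<.105)&(P[:,2]>.1)
    Q=P[k]
    for x0 in np.arange(.59,.74,.01):
        q=Q[(Q[:,0]>=x0)&(Q[:,0]<x0+.01)]
        if len(q):print("  x%.3f z %.3f..%.3f y %.3f..%.3f n%d"%(x0+.005,*np.percentile(q[:,2],[5,95]),q[:,1].min(),q[:,1].max(),len(q)))
    hsv=cv2.cvtColor(p,cv2.COLOR_RGB2HSV)
    # block long edges by row on plane .0305
    m=cv2.inRange(hsv,(0,55,100),(14,170,255)); e=[]
    uvt=[]
    k,l,st,ce=cv2.connectedComponentsWithStats(m); i=l[215,365] if n=="top" else l[235,275]
    for v in range(st[i,1]+3,st[i,1]+st[i,3]-4):
        u=np.nonzero(l[v]==i)[0]; uvt.append((u.min()-.5,v,u.max()+.5))
    a=np.array(uvt);L=plane(n,a[:,[0,1]],.0305);R=plane(n,a[:,[2,1]],.0305)
    for nm,E in(("L",L),("R",R)):
        c=np.polyfit(E[:,0],E[:,1],1);print(n,nm,"yaw",np.degrees(np.arctan(c[0])).round(2),"y@.4915",np.polyval(c,.4915).round(4))
E
```

```text
scene cam [ 1.082 -0.064  1.052]
top cam [ 0.326 -0.057  1.084]
  x0.595 z 0.141..0.163 y 0.075..0.083 n9
  x0.605 z 0.108..0.166 y 0.054..0.086 n82
  x0.615 z 0.119..0.166 y 0.052..0.084 n66
  x0.625 z 0.125..0.167 y 0.052..0.073 n44
  x0.635 z 0.121..0.166 y 0.050..0.082 n36
  x0.645 z 0.123..0.165 y 0.052..0.082 n16
  x0.655 z 0.119..0.126 y 0.055..0.083 n20
  x0.665 z 0.112..0.131 y 0.049..0.090 n58
  x0.675 z 0.104..0.135 y 0.048..0.091 n65
  x0.685 z 0.128..0.135 y 0.048..0.090 n62
  x0.695 z 0.122..0.135 y 0.048..0.090 n55
  x0.705 z 0.129..0.133 y 0.051..0.090 n14
top L yaw 2.36 y@.4915 -0.194
top R yaw 2.58 y@.4915 -0.2274
  x0.595 z 0.162..0.165 y 0.075..0.080 n3
  x0.605 z 0.106..0.167 y 0.053..0.087 n46
  x0.615 z 0.124..0.167 y 0.053..0.084 n48
  x0.625 z 0.117..0.167 y 0.051..0.083 n61
  x0.635 z 0.118..0.166 y 0.049..0.081 n82
  x0.645 z 0.121..0.164 y 0.050..0.083 n104
  x0.655 z 0.112..0.127 y 0.053..0.082 n54
  x0.665 z 0.119..0.126 y 0.053..0.082 n39
  x0.675 z 0.125..0.133 y 0.046..0.089 n75
  x0.685 z 0.121..0.134 y 0.046..0.089 n88
  x0.695 z 0.122..0.134 y 0.046..0.091 n87
  x0.705 z 0.102..0.131 y 0.047..0.089 n124
scene L yaw 2.41 y@.4915 -0.2271
scene R yaw 2.19 y@.4915 -0.1945
```

Emit:
move_arm([
  [0.062, -0.0317, 0, 0, 1],
  [0.062, -0.0317, 0, 0, 1],
  [0.062, -0.0317, 0, 0, 1],
  [0.062, -0.0317, 0, 0, 1],
  [0.062, -0.0317, 0, 0, 1],
  [0.062, -0.0317, 0, 0, 1],
  [0.062, -0.0317, 0, 0, 1],
  [0.062, -0.0317, 0, 0, 1],
  [0.062, -0.0317, 0, 0, 1],
  [0.062, -0.0317, 0, 0, 1],
])

```text
time_s: 1.1
eef_pos: [0.4033, -0.2602, 0.231]
tcp_rot: [[0.957, 0.289, -0.0], [0.289, -0.957, 0.0], [-0.0, -0.0, -1.0]]
wrist_force: [0.5, -0.8, -0.5]
width: 0.996
```

Emit:
move_arm([
  [0.062, -0.0317, 0, 0, 1],
  [0.062, -0.0317, 0, 0, 1],
  [0, 0, 0, 0.04, 1],
  [0, 0, 0, 0.04, 1],
  [0, 0, 0.08, 0, 1],
  [0, 0, 0.08, 0, 1],
  [0, 0, 0.08, 0, 1],
  [0, 0, 0, 0, 1],
])

```text
time_s: 1.9
eef_pos: [0.449, -0.2113, 0.1059]
tcp_rot: [[0.999, 0.041, -0.009], [0.042, -0.999, 0.004], [-0.009, -0.005, -1.0]]
wrist_force: [-0.0, 0.2, 0.1]
width: 1.0
```

```bash
cat > st.py <<'E'
from workcell import get_state
import numpy as np
s=get_state();R=s["tcp_rot"]
print(s["time_s"],s["eef_pos"].round(4),"yaw",np.degrees(np.arctan2(R[1,0],R[0,0])).round(2),"tilt",R[:,2].round(4),"F",s["wrist_force"].round(2),"T",s["wrist_torque"].round(3),"w",round(s["width"],3),"q",s["joint_pos"].round(1))
E
python3 st.py
```

```text
1.9 [ 0.449  -0.2113  0.1059] yaw 2.38 tilt [-0.0094  0.0044 -0.9999] F [-0.02  0.23  0.11] T [-0.     0.057  0.003] w 1.0 q [-25.2   6.4 -19.1  65.1  -0.  152.4]
```

Emit:
move_arm([
  [0, 0, 0, 0, 1],
  [0, 0, 0, 0, 1],
])

```text
time_s: 2.1
eef_pos: [0.4541, -0.2138, 0.1136]
tcp_rot: [[0.999, 0.041, 0.003], [0.041, -0.999, -0.001], [0.003, 0.001, -1.0]]
wrist_force: [0.2, -0.4, 0.4]
width: 0.993
```

```bash
python3 st.py; python3 - <<'E'
from h import *
from workcell import snapshot
for n in C:
    p,d=snapshot(n); u,v=proj(n,[.455,-.211,.06])[0].astype(int)
    cv2.imwrite(f"pics/a_{n}.png",cv2.resize(p[v-60:v+60,u-80:u+80,::-1],None,fx=4,fy=4,interpolation=2))
a=cv2.imread("pics/a_scene.png");b=cv2.imread("pics/a_top.png");cv2.imwrite("pics/a.png",cv2.resize(np.hstack([a,b]),(800,300)))
E
```

```text
2.1 [ 0.4541 -0.2138  0.1136] yaw 2.37 tilt [ 0.0028 -0.0014 -1.    ] F [ 0.22 -0.4   0.37] T [-0.071 -0.013  0.033] w 0.993 q [-25.2   6.1 -18.4  65.3  -0.  152.4]
```

View pics/a.png

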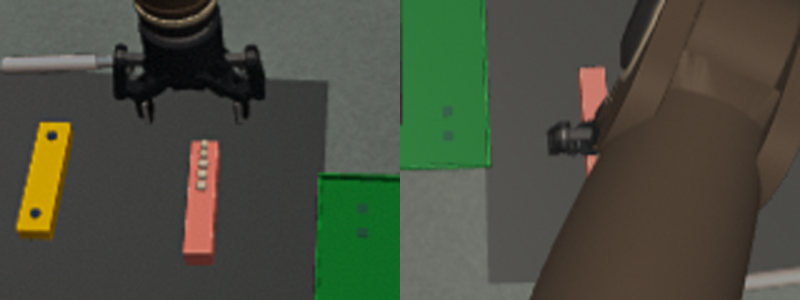

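The gripper straddles the block's toothed end (scene crop ~195,110). I descend to a TCP height of about 5 mm and close.

Emit:
move_arm([
  [0, -0.002, 0.04, 0, 1],
  [0, 0, 0.04, 0, 1],
  [0, 0, 0.04, 0, 1],
  [0, 0, 0.04, 0, 1],
  [0, 0, 0.03, 0, 1],
  [0, 0, 0.018, 0, 1],
  [0, 0, 0.008, 0, 1],
  [0, 0, 0, 0, 1],
  [0, 0, 0, 0, 1],
])

```text
time_s: 3.1
eef_pos: [0.4534, -0.2125, 0.0042]
tcp_rot: [[0.999, 0.041, 0.001], [0.041, -0.999, -0.001], [0.001, 0.001, -1.0]]
wrist_force: [-0.1, 0.5, -0.4]
width: 0.998
```

```bash
python3 st.py
```

```text
3.1 [ 0.4534 -0.2125  0.0042] yaw 2.37 tilt [ 1.3e-03 -6.0e-04 -1.0e+00] F [-0.1   0.5  -0.41] T [ 0.018  0.012 -0.007] w 0.998 q [-25.1  10.5 -27.9  51.5  -0.  152.5]
```

Emit:
move_arm([
  [0, 0, 0, 0, 0.5],
  [0, 0, 0, 0, 0.4],
  [0, 0, 0, 0, 0.2],
  [0, 0, 0, 0, 0],
  [0, 0, 0, 0, 0],
  [0, 0, 0, 0, 0],
  [0, 0, 0, 0, 0],
  [0, 0, 0, 0, 0],
])

```text
time_s: 3.9
eef_pos: [0.4531, -0.2124, 0.0037]
tcp_rot: [[0.999, 0.041, 0.001], [0.041, -0.999, -0.001], [0.001, 0.001, -1.0]]
wrist_force: [-0.2, -0.4, 5.3]
width: 0.34
```

```bash
python3 st.py
```

```text
3.9 [ 0.4531 -0.2124  0.0037] yaw 2.37 tilt [ 8.e-04 -5.e-04 -1.e+00] F [-0.18 -0.4   5.34] T [-0.034  0.096  0.001] w 0.34 q [-25.1  10.5 -28.   51.5  -0.  152.5]
```

Emit:
move_arm([
  [0, 0, -0.01, 0, 0],
  [0, 0, -0.03, 0, 0],
  [0, 0, -0.05, 0, 0],
  [0, 0, -0.05, 0, 0],
  [0, 0, -0.04, 0, 0],
  [0, 0, -0.02, 0.0115, 0],
  [0, 0, 0, 0, 0],
  [0, 0, 0, 0, 0],
])

```text
time_s: 4.7
eef_pos: [0.4524, -0.2119, 0.1027]
tcp_rot: [[1.0, 0.006, -0.001], [0.006, -1.0, 0.0], [-0.001, -0.0, -1.0]]
wrist_force: [-1.2, -1.6, -1.1]
width: 0.339
```

```bash
python3 st.py; cat > look.py <<'E'
import sys
from h import *
from workcell import snapshot
tag=sys.argv[1]; X=[float(a) for a in sys.argv[2:5]]; o=[]
for n in C:
    p,d=snapshot(n); np.savez(f"{tag}_{n}.npz",p=p,d=d)
    u,v=proj(n,X)[0].astype(int); u=min(max(u,60),580); v=min(max(v,50),350)
    o.append(cv2.resize(p[v-50:v+50,u-60:u+60,::-1],(400,333),interpolation=2))
cv2.imwrite(f"pics/{tag}.png",np.hstack(o))
E
python3 look.py b .49 -.21 .12
```

```text
4.7 [ 0.4524 -0.2119  0.1027] yaw 0.35 tilt [-8.e-04  5.e-04 -1.e+00] F [-1.21 -1.61 -1.14] T [-0.001  0.086  0.049] w 0.339 q [-25.1   6.4 -19.5  64.2   0.  154.5]
```

View pics/b.png

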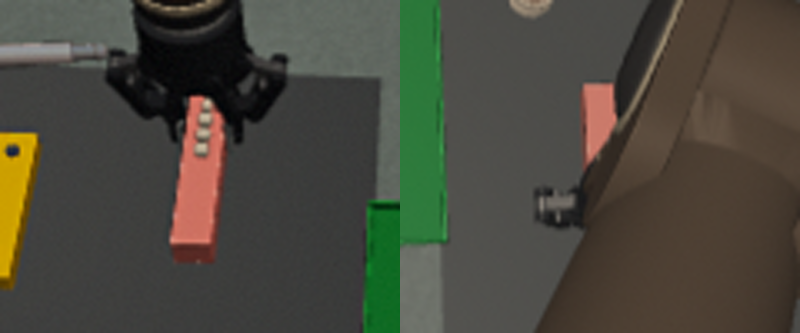

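The block is held level and straight. I carry it sideways until it is in front of the clamp.

Emit:
move_arm([
  [0, -0.03, 0, 0, 0],
  [0, -0.06, 0, 0, 0],
  [0, -0.06, 0, 0, 0],
  [0, -0.07, 0, 0, 0],
  [0, -0.07, 0, 0, 0],
  [0, -0.07, 0, 0, 0],
  [0, -0.07, 0, 0, 0],
  [0.005, -0.06, 0, 0, 0],
  [0.005, -0.05, 0, 0, 0],
  [0, -0.021, 0, 0, 0],
])

```text
time_s: 5.8
eef_pos: [0.4567, 0.0325, 0.1037]
tcp_rot: [[0.999, 0.053, -0.002], [0.053, -0.998, 0.029], [-0.001, -0.029, -1.0]]
wrist_force: [-0.1, -0.5, -1.3]
width: 0.339
```

Emit:
move_arm([
  [0, 0, 0.03, 0, 0],
  [0, 0, 0.02, 0, 0],
  [0, 0, 0, 0, 0],
  [0, 0, 0, 0, 0],
])

```text
time_s: 6.2
eef_pos: [0.4563, 0.0319, 0.0787]
tcp_rot: [[0.999, 0.051, -0.003], [0.051, -0.998, 0.028], [-0.001, -0.029, -1.0]]
wrist_force: [-0.0, -0.4, -1.5]
width: 0.341
```

```bash
python3 st.py;python3 look.py c .53 .07 .09
```

```text
6.2 [0.4563 0.0319 0.0787] yaw 2.94 tilt [-0.0027  0.0285 -0.9996] F [-0.01 -0.38 -1.49] T [-0.066  0.005  0.002] w 0.341 q [  2.9   2.7 -26.6  60.7   1.6 180. ]
```

View pics/c.png

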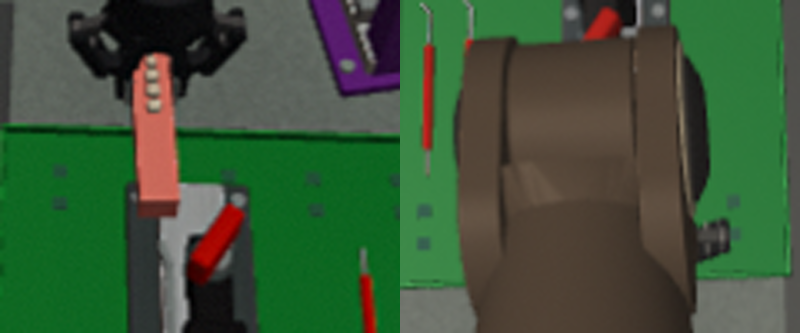

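Joint 6 reached its 180° stop, leaving a tilt. I lift clear and spin the tool the other way, a near-full turn, to unwind it.

Emit:
move_arm([
  [0, 0, -0.06, 0, 0],
  [0, 0, -0.08, 0, 0],
  [0, 0, -0.08, 0, 0],
  [0, 0, -0.03, 0, 0],
  [0, 0, 0, -0.02, 0],
  [0, 0, 0, -0.045, 0],
  [0, 0, 0, 0, 0],
  [0, 0, 0, 0, 0],
])

```text
time_s: 7.1
eef_pos: [0.4569, 0.0287, 0.2041]
tcp_rot: [[0.968, 0.25, -0.001], [0.25, -0.968, 0.029], [0.006, -0.028, -1.0]]
wrist_force: [0.3, 0.5, -1.7]
width: 0.339
```

```bash
python3 st.py
```

```text
7.1 [0.4569 0.0287 0.2041] yaw 14.5 tilt [-0.0012  0.0286 -0.9996] F [ 0.26  0.53 -1.66] T [-0.097  0.045 -0.009] w 0.339 q [  2.5   0.  -13.4  76.6   1.6 168. ]
```

Emit:
move_arm([
  [0, 0, 0, -0.047, 0],
  [0, 0, 0, -0.047, 0],
  [0, 0, 0, -0.047, 0],
  [0, 0, 0, -0.047, 0],
  [0, 0, 0, -0.047, 0],
  [0, 0, 0, -0.047, 0],
  [0, 0, 0, -0.047, 0],
  [0, 0, 0, -0.047, 0],
  [0, 0, 0, -0.047, 0],
  [0, 0, 0, -0.047, 0],
])

```text
time_s: 8.1
eef_pos: [0.4568, 0.0288, 0.2038]
tcp_rot: [[-0.165, 0.986, -0.002], [0.986, 0.165, 0.028], [0.028, 0.003, -1.0]]
wrist_force: [0.1, 0.5, -1.0]
width: 0.341
```

Emit:
move_arm([
  [0, 0, 0, -0.047, 0],
  [0, 0, 0, -0.047, 0],
  [0, 0, 0, -0.047, 0],
  [0, 0, 0, -0.047, 0],
  [0, 0, 0, -0.047, 0],
  [0, 0, 0, -0.047, 0],
  [0, 0, 0, -0.047, 0],
  [0, 0, 0, -0.047, 0],
  [0, 0, 0, -0.047, 0],
  [0, 0, 0, -0.047, 0],
])

```text
time_s: 9.1
eef_pos: [0.4568, 0.0288, 0.2039]
tcp_rot: [[-0.997, -0.071, -0.002], [-0.071, 0.997, 0.029], [-0.0, 0.029, -1.0]]
wrist_force: [-0.4, -0.1, -1.5]
width: 0.337
```

Emit:
move_arm([
  [0, 0, 0, -0.047, 0],
  [0, 0, 0, -0.047, 0],
  [0, 0, 0, -0.047, 0],
  [0, 0, 0, -0.047, 0],
  [0, 0, 0, -0.047, 0],
  [0, 0, 0, -0.047, 0],
  [0, 0, 0, -0.047, 0],
  [0, 0, 0, -0.047, 0],
  [0, 0, 0, -0.047, 0],
  [0, 0, 0, -0.047, 0],
])

```text
time_s: 10.1
eef_pos: [0.4568, 0.0289, 0.2039]
tcp_rot: [[-0.023, -1.0, -0.002], [-0.999, 0.023, 0.029], [-0.029, 0.002, -1.0]]
wrist_force: [-0.0, -0.4, -1.0]
width: 0.341
```

```bash
python3 st.py
```

```text
10.1 [0.4568 0.0289 0.2039] yaw -91.32 tilt [-0.0018  0.0286 -0.9996] F [-0.01 -0.36 -1.03] T [ 0.013 -0.024  0.013] w 0.341 q [  2.6   0.  -13.4  76.6   1.6 -86.1]
```

Emit:
move_arm([
  [0, 0, 0, -0.047, 0],
  [0, 0, 0, -0.047, 0],
  [0, 0, 0, -0.047, 0],
  [0, 0, 0, -0.047, 0],
  [0, 0, 0, -0.047, 0],
  [0, 0, 0, -0.047, 0],
  [0, 0, 0, -0.047, 0],
  [0, 0, 0, -0.047, 0],
  [0, 0, 0, -0.047, 0],
  [0, 0, 0, -0.047, 0],
])

```text
time_s: 11.1
eef_pos: [0.4567, 0.0288, 0.2038]
tcp_rot: [[0.993, -0.117, -0.002], [-0.117, -0.993, 0.029], [-0.005, -0.028, -1.0]]
wrist_force: [-0.0, 0.2, -1.5]
width: 0.34
```

Emit:
move_arm([
  [0, 0, 0, -0.045, 0],
  [0, 0.04, 0, 0, 0],
  [0, 0.04, 0, 0, 0],
  [0, 0.04, 0, 0, 0],
  [0, 0, 0, 0, 0],
  [0, 0, 0, 0, 0],
])

```text
time_s: 11.7
eef_pos: [0.4575, -0.0041, 0.2025]
tcp_rot: [[1.0, -0.016, -0.001], [-0.016, -1.0, 0.008], [-0.001, -0.007, -1.0]]
wrist_force: [-0.6, 0.0, -0.7]
width: 0.339
```

```bash
python3 st.py
```

```text
11.7 [ 0.4575 -0.0041  0.2025] yaw -0.91 tilt [-0.0012  0.0075 -1.    ] F [-0.58  0.01 -0.66] T [0.019 0.022 0.025] w 0.339 q [-8.000e-01  1.000e-01 -1.350e+01  7.650e+01  4.000e-01 -1.799e+02]
```

The reverse trick is removing the tilt. I move a little more the same way, then go back to the clamp.

Emit:
move_arm([
  [0, 0.018, 0, 0, 0],
  [0, 0.018, 0, 0, 0],
  [0, 0, 0, 0, 0],
])

```text
time_s: 12.0
eef_pos: [0.4574, -0.0122, 0.2024]
tcp_rot: [[1.0, -0.027, -0.001], [-0.027, -1.0, -0.001], [-0.001, 0.001, -1.0]]
wrist_force: [-0.1, -0.5, -2.1]
width: 0.341
```

```bash
python3 st.py
```

```text
12.0 [ 0.4574 -0.0122  0.2024] yaw -1.57 tilt [-1.3e-03 -6.0e-04 -1.0e+00] F [-0.11 -0.46 -2.07] T [-0.019  0.021 -0.098] w 0.341 q [-1.500e+00  1.000e-01 -1.350e+01  7.650e+01 -0.000e+00 -1.799e+02]
```

Emit:
move_arm([
  [0, -0.03, 0, 0, 0],
  [0, -0.05, 0, 0, 0],
  [0, -0.05, 0, 0, 0],
  [0, -0.03, 0, 0, 0],
  [0, -0.0014, 0.04, -0.0105, 0],
  [0, 0, 0.07, 0, 0],
  [0, 0, 0.07, 0, 0],
  [0, 0, 0.07, 0, 0],
  [0, 0, 0.03, 0, 0],
  [0, 0, 0, 0, 0],
])

```text
time_s: 13.0
eef_pos: [0.4574, 0.0685, 0.0599]
tcp_rot: [[1.0, 0.006, -0.006], [0.006, -1.0, -0.001], [-0.006, 0.001, -1.0]]
wrist_force: [0.2, -0.5, -1.0]
width: 0.342
```

Emit:
move_arm([
  [0, 0, 0, 0, 0],
])

```text
time_s: 13.1
eef_pos: [0.4597, 0.0688, 0.0628]
tcp_rot: [[1.0, 0.006, -0.001], [0.006, -1.0, -0.0], [-0.001, 0.0, -1.0]]
wrist_force: [-0.1, 0.2, -2.4]
width: 0.339
```

```bash
python3 st.py;python3 look.py e .53 .07 .06
```

```text
13.1 [0.4597 0.0688 0.0628] yaw 0.36 tilt [-1.2e-03 -3.0e-04 -1.0e+00] F [-0.1   0.23 -2.39] T [0.055 0.049 0.031] w 0.339 q [   8.5    4.1  -27.2   58.7   -0.  -171.8]
```

View pics/e.png

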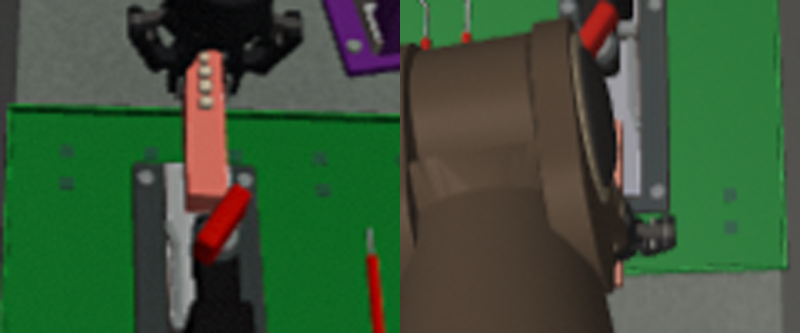

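The tail is in front of the arm, over the bed (scene crop ~205,200). I measure its line against the bed's centre line.

```bash
python3 - <<'E'
from h import *
n="scene";p=np.load("e_scene.npz")["p"];d=np.load("e_scene.npz")["d"];hsv=cv2.cvtColor(p,cv2.COLOR_RGB2HSV)
m=cv2.inRange(hsv,(0,55,100),(14,175,255));k,l,st,ce=cv2.connectedComponentsWithStats(m)
for i in range(1,k):
    if st[i,4]>150:
        P=depthpts(n,d,l==i);print(st[i],np.percentile(P,[2,50,98],axis=0).round(4).tolist())
        a=[]
        for v in range(st[i,1]+6,st[i,1]+st[i,3]-8):
            u=np.nonzero(l[v]==i)[0];a.append((u.min()-.5,v,u.max()+.5))
        a=np.array(a);z=.0895
        for c in(0,2):
            E=plane(n,a[:,[c,1]],z);q=np.polyfit(E[:,0],E[:,1],1);print("yaw",np.degrees(np.arctan(q[0])).round(2),"y@.54",np.polyval(q,.54).round(4),"x range",E[:,0].min().round(3),E[:,0].max().round(3))
        T=P[(P[:,2]>.086)];print("top x max",np.percentile(T[:,0],99),"topz",np.percentile(T[:,2],50))
E
```

```text
[375 194  14  45 463] [[0.4401, 0.0543, 0.0203], [0.5132, 0.0692, 0.0888], [0.5671, 0.0946, 0.0972]]
yaw -1.42 y@.54 0.053 x range 0.458 0.548
yaw -0.77 y@.54 0.0835 x range 0.457 0.547
top x max 0.5672500843993927 topz 0.08909963613977126
```

Emit:
move_arm([
  [0, 0.001, 0.02, 0, 0],
  [0, 0, 0.014, 0, 0],
  [0, 0, 0.006, 0, 0],
  [0, 0, 0.002, 0, 0],
  [0, 0, 0, 0, 0],
  [0, 0, 0, 0, 0],
])

```text
time_s: 13.8
eef_pos: [0.4592, 0.0681, 0.0416]
tcp_rot: [[1.0, 0.006, -0.002], [0.006, -1.0, -0.001], [-0.002, 0.001, -1.0]]
wrist_force: [-4.2, -0.3, 3.3]
width: 0.34
```

```bash
python3 st.py
```

```text
13.8 [0.4592 0.0681 0.0416] yaw 0.35 tilt [-1.5e-03 -5.0e-04 -1.0e+00] F [-4.24 -0.34  3.26] T [-0.079  0.484 -0.057] w 0.34 q [   8.4    5.   -29.1   55.9   -0.  -171.9]
```

Emit:
move_arm([
  [0.01, 0, -0.001, 0, 0],
  [0.015, 0, 0, 0, 0],
  [0.02, 0, 0, 0, 0],
  [0, 0, 0, 0, 0],
])

```text
time_s: 14.2
eef_pos: [0.4839, 0.0683, 0.0417]
tcp_rot: [[1.0, 0.006, 0.0], [0.006, -1.0, -0.0], [0.0, 0.0, -1.0]]
wrist_force: [0.3, -1.0, 0.3]
width: 0.341
```

```bash
python3 st.py
```

```text
14.2 [0.4839 0.0683 0.0417] yaw 0.34 tilt [ 0.e+00 -3.e-04 -1.e+00] F [ 0.28 -0.97  0.26] T [-0.002 -0.286  0.035] w 0.341 q [   8.1    7.5  -26.3   56.2   -0.  -172.3]
```

Emit:
move_arm([
  [0.015, 0, 0, 0, 0],
  [0.015, 0, 0, 0, 0],
  [0.015, 0, 0, 0, 0],
  [0.01, 0, 0, 0, 0],
  [0.005, 0, 0, 0, 0],
  [0, 0, 0, 0, 0],
])

```text
time_s: 14.8
eef_pos: [0.5126, 0.0685, 0.0418]
tcp_rot: [[1.0, 0.006, -0.001], [0.006, -1.0, -0.0], [-0.001, 0.0, -1.0]]
wrist_force: [0.4, -0.6, -0.9]
width: 0.339
```

```bash
python3 st.py;python3 look.py f .55 .07 .06
```

```text
14.8 [0.5126 0.0685 0.0418] yaw 0.35 tilt [-6.e-04 -4.e-04 -1.e+00] F [ 0.36 -0.58 -0.87] T [ 0.026 -0.245  0.026] w 0.339 q [   7.6   10.4  -22.8   56.8   -0.  -172.7]
```

View pics/f.png

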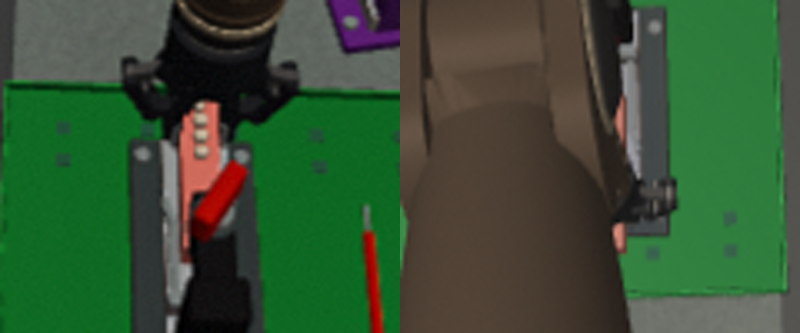

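The tail is between the guides under the arm with negligible force. I continue, then creep up to the stop.

Emit:
move_arm([
  [0.015, 0, 0, 0, 0],
  [0.015, 0, 0, 0, 0],
  [0.01, 0, 0, 0, 0],
  [0.006, 0, 0, 0, 0],
  [0, 0, 0, 0, 0],
  [0, 0, 0, 0, 0],
])

```text
time_s: 15.5
eef_pos: [0.5356, 0.0686, 0.0418]
tcp_rot: [[1.0, 0.006, -0.0], [0.006, -1.0, -0.0], [-0.0, 0.0, -1.0]]
wrist_force: [0.8, -0.3, -0.2]
width: 0.339
```

Emit:
move_arm([
  [0.003, 0, 0, 0, 0],
  [0.003, 0, 0, 0, 0],
  [0.003, 0, 0, 0, 0],
  [0, 0, 0, 0, 0],
])

```text
time_s: 15.9
eef_pos: [0.5395, 0.0686, 0.0418]
tcp_rot: [[1.0, 0.006, -0.001], [0.006, -1.0, -0.0], [-0.001, 0.0, -1.0]]
wrist_force: [-1.3, 0.6, 2.7]
width: 0.339
```

```bash
python3 st.py
```

```text
15.9 [0.5395 0.0686 0.0418] yaw 0.35 tilt [-1.2e-03 -4.0e-04 -1.0e+00] F [-1.25  0.6   2.7 ] T [-0.003  0.281 -0.05 ] w 0.339 q [   7.3   13.2  -19.4   57.6   -0.  -173.1]
```

Emit:
move_arm([
  [0.003, 0, 0, 0, 0],
  [0.003, 0, 0, 0, 0],
  [0, 0, 0, 0, 0],
])

```text
time_s: 16.2
eef_pos: [0.5427, 0.0687, 0.0418]
tcp_rot: [[1.0, 0.006, -0.001], [0.006, -1.0, -0.0], [-0.001, 0.0, -1.0]]
wrist_force: [-3.1, -0.6, 3.1]
width: 0.337
```

Emit:
move_arm([
  [0.003, 0, 0, 0, 0],
  [0.003, 0, 0, 0, 0],
  [0, 0, 0, 0, 0],
])

```text
time_s: 16.5
eef_pos: [0.5441, 0.0686, 0.0418]
tcp_rot: [[1.0, 0.006, -0.004], [0.006, -1.0, -0.0], [-0.004, 0.0, -1.0]]
wrist_force: [-8.4, -0.2, 7.4]
width: 0.339
```

Emit:
move_arm([
  [0.003, 0, 0, 0, 0],
  [0, 0, 0, 0, 0],
  [0, 0, 0, 0, 0],
])

```text
time_s: 16.8
eef_pos: [0.5441, 0.0687, 0.0418]
tcp_rot: [[1.0, 0.006, -0.006], [0.006, -1.0, -0.0], [-0.006, 0.0, -1.0]]
wrist_force: [-14.4, 0.3, 12.1]
width: 0.338
```

```bash
python3 st.py;python3 look.py g .57 .07 .06
```

```text
16.8 [0.5441 0.0687 0.0418] yaw 0.36 tilt [-6.2e-03 -3.0e-04 -1.0e+00] F [-14.38   0.29  12.14] T [-0.04   2.379  0.003] w 0.338 q [   7.2   13.8  -18.5   58.     0.  -173.2]
```

View pics/g.png

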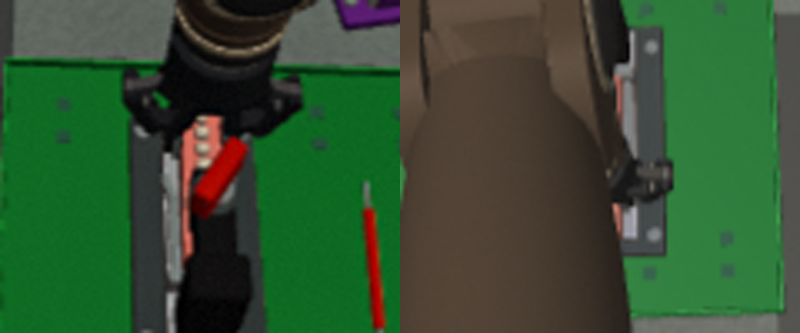

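The block stalled at the expected position (TCP x 0.544) with 14 N of push. I ease off, release, and then check it with a light push from behind.

Emit:
move_arm([
  [-0.003, 0, 0, 0, 0],
  [0, 0, 0, 0, 0],
  [0, 0, 0, 0, 0.5],
  [0, 0, 0, 0, 0.8],
  [0, 0, 0, 0, 1],
  [0, 0, 0, 0, 1],
  [0, 0, -0.03, 0, 1],
  [0, 0, -0.06, 0, 1],
  [0, 0, -0.03, 0, 1],
  [0, 0, 0, 0, 1],
])

```text
time_s: 17.9
eef_pos: [0.5473, 0.0689, 0.1041]
tcp_rot: [[1.0, 0.006, 0.003], [0.006, -1.0, 0.0], [0.003, -0.0, -1.0]]
wrist_force: [0.4, -0.4, -0.0]
width: 0.998
```

Emit:
move_arm([
  [-0.05, 0, 0, 0, 0.5],
  [-0.06, 0, 0, 0, 0],
  [-0.04, 0, 0, 0, 0],
  [-0.01, 0, 0, 0, 0],
  [0, 0, 0, 0, 0],
  [0, 0, 0, 0, 0],
])

```text
time_s: 18.5
eef_pos: [0.4663, 0.0683, 0.1016]
tcp_rot: [[1.0, 0.006, -0.001], [0.006, -1.0, -0.0], [-0.001, 0.0, -1.0]]
wrist_force: [-0.3, 0.5, -0.6]
width: 0.003
```

```bash
python3 st.py;python3 look.py i .57 .07 .06
```

```text
18.5 [0.4663 0.0683 0.1016] yaw 0.35 tilt [-7.e-04 -4.e-04 -1.e+00] F [-0.29  0.5  -0.58] T [ 0.004 -0.06   0.035] w 0.003 q [   8.3    3.4  -22.9   63.7   -0.  -172. ]
```

View pics/i.png

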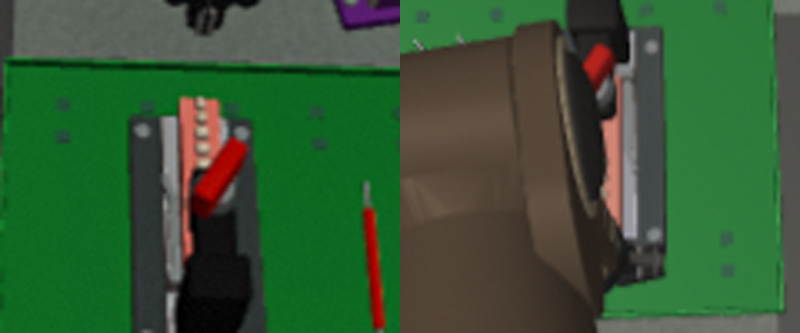

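Emit:
move_arm([
  [0, 0, 0.04, 0, 0],
  [0, 0, 0.04, 0, 0],
  [0, 0, 0.02, 0, 0],
  [0.02, 0, 0, 0, 0],
  [0.02, 0, 0, 0, 0],
  [0.01, 0, 0, 0, 0],
  [0, 0, 0, 0, 0],
])

```text
time_s: 19.3
eef_pos: [0.4922, 0.0685, 0.0526]
tcp_rot: [[1.0, 0.006, 0.0], [0.006, -1.0, -0.0], [0.0, 0.0, -1.0]]
wrist_force: [0.0, -0.4, 1.4]
width: 0.001
```

Emit:
move_arm([
  [0.005, 0, 0, 0, 0],
  [0.004, 0, 0, 0, 0],
  [0, 0, 0, 0, 0],
])

```text
time_s: 19.6
eef_pos: [0.4952, 0.0684, 0.052]
tcp_rot: [[1.0, 0.006, -0.001], [0.006, -1.0, -0.0], [-0.001, 0.0, -1.0]]
wrist_force: [0.2, -0.1, -0.4]
width: 0.0
```

Emit:
move_arm([
  [0.004, 0, 0, 0, 0],
  [0.004, 0, 0, 0, 0],
  [0, 0, 0, 0, 0],
])

```text
time_s: 19.9
eef_pos: [0.4992, 0.0684, 0.0519]
tcp_rot: [[1.0, 0.006, -0.001], [0.006, -1.0, -0.0], [-0.001, 0.0, -1.0]]
wrist_force: [1.6, -0.8, 0.2]
width: 0.003
```

Emit:
move_arm([
  [0.003, 0, 0, 0, 0],
  [0.002, 0, 0, 0, 0],
  [0, 0, 0, 0, 0],
])

```text
time_s: 20.2
eef_pos: [0.5009, 0.0684, 0.0517]
tcp_rot: [[1.0, 0.006, -0.002], [0.006, -1.0, -0.0], [-0.002, 0.0, -1.0]]
wrist_force: [-3.0, 0.1, 2.6]
width: -0.0
```

Emit:
move_arm([
  [0.003, 0, 0, 0, 0],
  [0, 0, 0, 0, 0],
])

```text
time_s: 20.4
eef_pos: [0.5009, 0.0684, 0.0516]
tcp_rot: [[1.0, 0.006, -0.005], [0.006, -1.0, -0.0], [-0.005, 0.0, -1.0]]
wrist_force: [-8.2, -0.2, 5.7]
width: 0.003
```

The block is home, stalled at 8 N. I back off, rise and go over the knob.

Emit:
move_arm([
  [-0.03, 0, 0, 0, 0],
  [-0.03, 0, -0.03, 0, 0],
  [0, 0, -0.09, 0, 0.4],
  [0, 0, -0.09, 0, 0.5],
  [0, 0, -0.09, 0, 0.5],
  [0, 0, -0.04, 0, 0.5],
  [0.06, 0, 0, 0, 0.5],
  [0.08, 0, 0, 0, 0.5],
  [0.08, 0, 0, 0, 0.5],
  [0.08, 0, 0, 0, 0.5],
])

```text
time_s: 21.4
eef_pos: [0.625, 0.0692, 0.2219]
tcp_rot: [[1.0, 0.006, 0.0], [0.006, -1.0, -0.0], [0.0, 0.0, -1.0]]
wrist_force: [-0.3, -0.1, -0.4]
width: 0.5
```

Emit:
move_arm([
  [0, 0, 0, 0.0477, 0.5],
  [0, 0, 0, 0.0477, 0.5],
  [0, 0, 0, 0.0477, 0.5],
  [0, 0, 0, 0.0477, 0.5],
  [0, 0, 0, 0, 0.5],
  [0, 0, 0, 0, 0.5],
])

```text
time_s: 22.0
eef_pos: [0.6233, 0.0692, 0.2216]
tcp_rot: [[0.831, -0.556, -0.001], [-0.556, -0.831, -0.0], [-0.001, 0.001, -1.0]]
wrist_force: [0.6, -0.7, -0.5]
width: 0.501
```

```bash
python3 st.py;python3 look.py j .62 .07 .12; python3 - <<'E'
from h import *
p=np.load("j_scene.npz")["p"];d=np.load("j_scene.npz")["d"];hsv=cv2.cvtColor(p,cv2.COLOR_RGB2HSV)
v,u=np.nonzero(((hsv[...,0]<7)|(hsv[...,0]>175))&(hsv[...,1]>170)&(hsv[...,2]>120))
Q=plane("scene",np.c_[u,v],.165);k=np.linalg.norm(Q[:,:2]-[.622,.068],axis=1)<.045;print(k.sum(),Q[k].mean(0),cv2.minAreaRect(Q[k][:,:2].astype(np.float32)*1000))
E
```

```text
22.0 [0.6233 0.0692 0.2216] yaw -33.79 tilt [-1.e-03 -4.e-04 -1.e+00] F [ 0.63 -0.7  -0.49] T [0.014 0.029 0.034] w 0.501 q [   6.3   18.6   10.9   82.3   -0.  -139.9]
129 [0.62310835 0.06905883 0.165     ] ((622.8609619140625, 68.64852142333984), (15.12734317779541, 51.58325958251953), 57.82509231567383)
```

View pics/j.png

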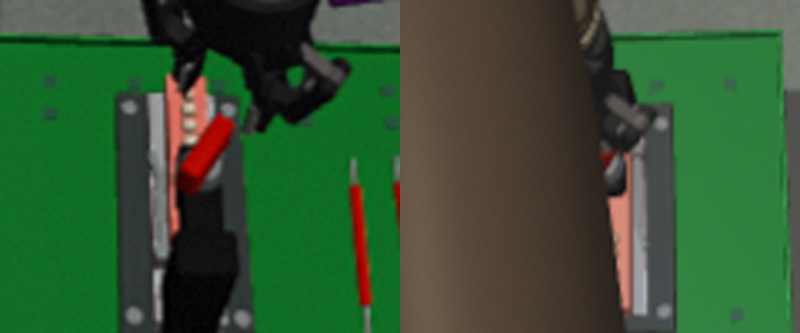

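Emit:
move_arm([
  [0, 0.0024, 0.03, 0, 0.5],
  [0, 0, 0.05, 0, 0.5],
  [0, 0, 0.05, 0, 0.5],
  [0, 0, 0.025, 0, 0.5],
  [0, 0, 0.01, 0, 0.5],
  [0, 0, 0, 0, 0.5],
  [0, 0, 0, 0, 0.5],
])

```text
time_s: 22.8
eef_pos: [0.623, 0.0682, 0.1404]
tcp_rot: [[0.829, -0.559, 0.0], [-0.559, -0.829, -0.0], [0.0, -0.0, -1.0]]
wrist_force: [-0.2, -0.4, 0.2]
width: 0.499
```

```bash
python3 st.py;python3 look.py k .63 .07 .12
```

```text
22.8 [0.623  0.0682 0.1404] yaw -33.97 tilt [ 4.e-04 -3.e-04 -1.e+00] F [-0.21 -0.36  0.18] T [0.002 0.021 0.015] w 0.499 q [   6.3   18.9    1.2   72.2   -0.  -139.8]
```

View pics/k.png

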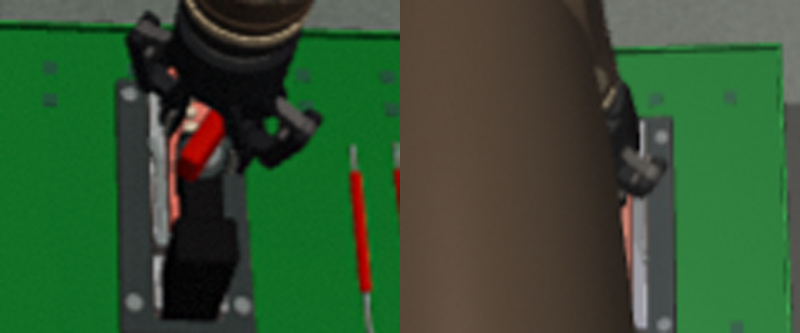

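The jaws straddle the red knob (scene crop ~203,145), so I close on it.

Emit:
move_arm([
  [0, 0, 0, 0, 0.3],
  [0, 0, 0, 0, 0],
  [0, 0, 0, 0, 0],
  [0, 0, 0, 0, 0],
  [0, 0, 0, 0, 0],
])

```text
time_s: 23.4
eef_pos: [0.6226, 0.0681, 0.1399]
tcp_rot: [[0.829, -0.559, -0.0], [-0.559, -0.829, -0.0], [0.0, 0.0, -1.0]]
wrist_force: [-2.0, -0.2, 5.8]
width: 0.173
```

```bash
python3 st.py
```

```text
23.4 [0.6226 0.0681 0.1399] yaw -34.0 tilt [-2.e-04 -5.e-04 -1.e+00] F [-2.01 -0.24  5.78] T [-0.164  0.274  0.012] w 0.173 q [   6.3   18.9    1.1   72.2   -0.  -139.7]
```

Emit:
move_arm([
  [0, 0, 0, 0.02, 0],
  [0, 0, 0, 0.04, 0],
  [0, 0, 0, 0.04, 0],
  [0, 0, 0, 0.04, 0],
  [0, 0, 0, 0.04, 0],
  [0, 0, 0, 0.04, 0],
  [0, 0, 0, 0.04, 0],
  [0, 0, 0, 0.04, 0],
  [0, 0, 0, 0, 0],
  [0, 0, 0, 0, 0],
])

```text
time_s: 24.4
eef_pos: [0.6221, 0.0678, 0.14]
tcp_rot: [[0.035, -0.999, -0.001], [-0.999, -0.035, -0.001], [0.001, 0.001, -1.0]]
wrist_force: [-3.1, -1.9, 6.6]
width: 0.175
```

```bash
python3 st.py;python3 look.py l .63 .07 .12
```

```text
24.4 [0.6221 0.0678 0.14  ] yaw -88.02 tilt [-0.0011 -0.001  -1.    ] F [-3.09 -1.9   6.61] T [-0.302  0.681 -0.085] w 0.175 q [  6.2  18.9   1.1  72.2  -0.1 -85.7]
```

View pics/l.png

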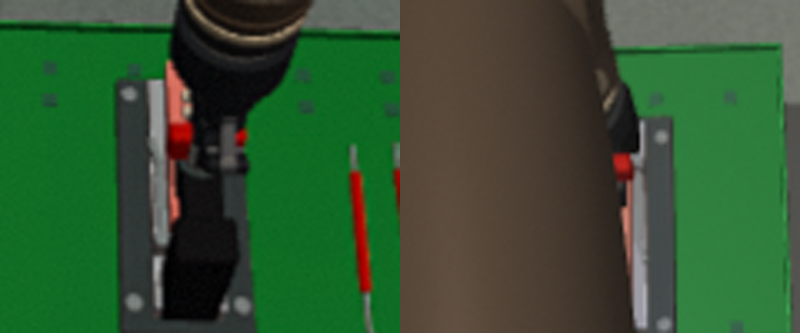

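```bash
cat > tab.py <<'E'
import sys
from h import *
from workcell import snapshot
n="scene";p,d=snapshot(n)
a=proj(n,[.622,.092,.09])[0];b=proj(n,[.622,.105,.09])[0]
hsv=cv2.cvtColor(p,cv2.COLOR_RGB2HSV)
u,v=a.astype(int)
W=hsv[v-14:v+14,u-14:u+18];m=(W[...,0]>=7)&(W[...,0]<=24)&(W[...,1]>150)&(W[...,2]>70)
print("tab px",a.round(1),b.round(1),"orange n",m.sum(),(np.argwhere(m).mean(0)+[v-14,u-14])[::-1].round(1) if m.sum() else "")
if len(sys.argv)>1: cv2.imwrite(f"pics/{sys.argv[1]}.png",cv2.resize(p[v-30:v+30,u-40:u+40,::-1],None,fx=8,fy=8,interpolation=2))
E
python3 tab.py t0; python3 st.py
```

```text
tab px [392.6 257.3] [398.  257.5] orange n 2 [398.  244.5]
24.55 [0.6221 0.0678 0.14  ] yaw -88.02 tilt [-0.001 -0.001 -1.   ] F [-3.57 -1.93  6.51] T [-0.294  0.703 -0.096] w 0.177 q [  6.2  18.9   1.1  72.2  -0.1 -85.7]
```

View pics/t0.png

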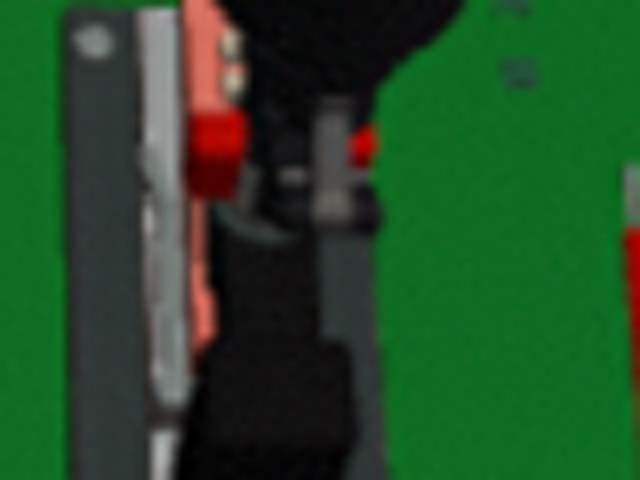

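The knob turned with the hand by 54° and the tab is not out. Its place (scene ~393,257) is just visible below the finger. I continue to about 1.7 rad.

Emit:
move_arm([
  [0, 0, 0, 0.04, 0],
  [0, 0, 0, 0.04, 0],
  [0, 0, 0, 0.04, 0],
  [0, 0, 0, 0.04, 0],
  [0, 0, 0, 0.04, 0],
  [0, 0, 0, 0.04, 0],
  [0, 0, 0, 0, 0],
])

```text
time_s: 25.25
eef_pos: [0.6216, 0.068, 0.1399]
tcp_rot: [[-0.661, -0.751, -0.002], [-0.751, 0.661, -0.001], [0.002, 0.001, -1.0]]
wrist_force: [-5.5, -0.3, 8.0]
width: 0.176
```

```bash
python3 tab.py t1; python3 st.py
```

```text
tab px [392.6 257.3] [398.  257.5] orange n 2 [397. 249.]
25.3 [0.6216 0.068  0.1399] yaw -131.24 tilt [-1.9e-03 -7.0e-04 -1.0e+00] F [-4.51 -0.99  7.29] T [-0.229  1.004 -0.096] w 0.176 q [  6.3  18.9   1.   72.3  -0.  -42.5]
```

View pics/t1.png

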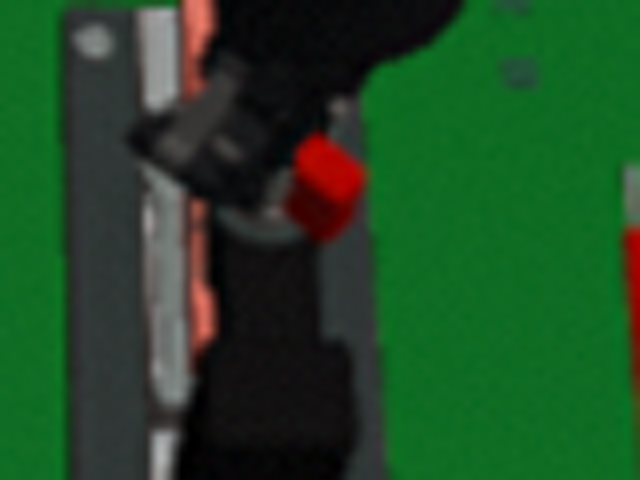

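Emit:
move_arm([
  [0, 0, 0, 0.03, 0],
  [0, 0, 0, 0.03, 0],
  [0, 0, 0, 0, 0],
])

```text
time_s: 25.6
eef_pos: [0.6215, 0.0681, 0.14]
tcp_rot: [[-0.789, -0.614, -0.002], [-0.614, 0.789, -0.0], [0.002, 0.001, -1.0]]
wrist_force: [-4.8, -0.1, 6.5]
width: 0.174
```

```bash
python3 tab.py t2; python3 st.py
```

```text
tab px [392.6 257.3] [398.  257.5] orange n 0 
25.65 [0.6215 0.0681 0.1399] yaw -142.02 tilt [-2.1e-03 -5.0e-04 -1.0e+00] F [-4.72 -1.23  8.15] T [-0.122  1.075 -0.06 ] w 0.174 q [  6.3  18.9   1.   72.3  -0.  -31.7]
```

View pics/t2.png

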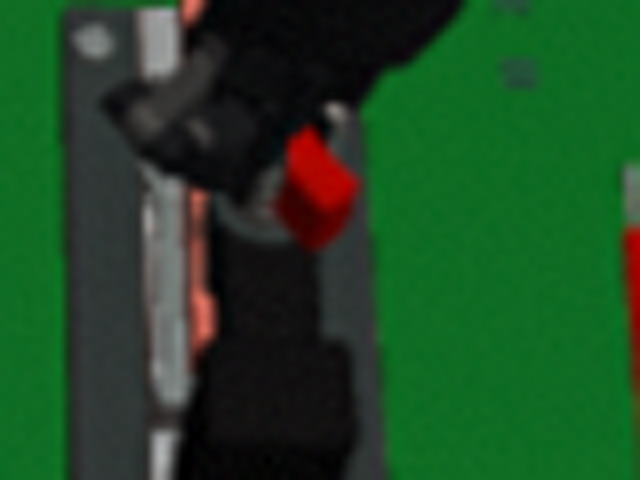

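Emit:
move_arm([
  [0, 0, 0, 0.025, 0],
  [0, 0, 0, 0.025, 0],
  [0, 0, 0, 0, 0],
])

```text
time_s: 25.95
eef_pos: [0.6214, 0.0682, 0.1399]
tcp_rot: [[-0.875, -0.483, -0.002], [-0.483, 0.875, -0.0], [0.002, 0.001, -1.0]]
wrist_force: [-5.8, -1.1, 7.7]
width: 0.174
```

```bash
python3 tab.py t3; python3 st.py
```

```text
tab px [392.6 257.3] [398.  257.5] orange n 0 
26.0 [0.6214 0.0682 0.1399] yaw -151.02 tilt [-2.3e-03 -3.0e-04 -1.0e+00] F [-5.02 -0.34  8.  ] T [-0.105  1.127 -0.032] w 0.174 q [  6.3  18.9   1.   72.3  -0.  -22.7]
```

View pics/t3.png

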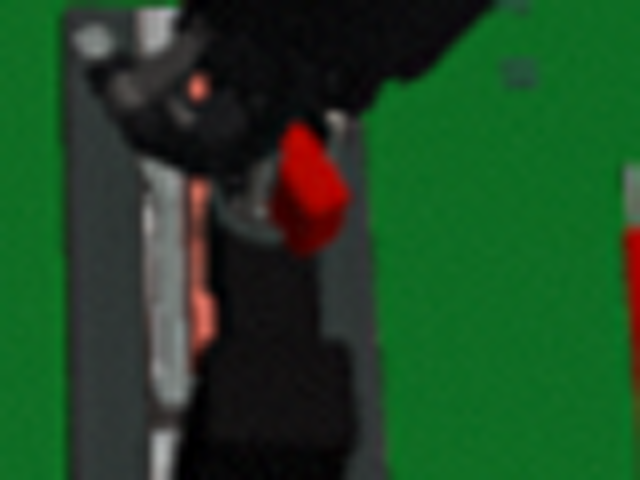

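The tab is not out at 2.04 rad. Its area (crop ~340,230) is clear to see. I go on in small steps.

Emit:
move_arm([
  [0, 0, 0, 0.025, 0],
  [0, 0, 0, 0.02, 0],
  [0, 0, 0, 0, 0],
])

```text
time_s: 26.3
eef_pos: [0.6214, 0.0683, 0.1399]
tcp_rot: [[-0.935, -0.356, -0.002], [-0.356, 0.935, -0.0], [0.002, 0.001, -1.0]]
wrist_force: [-5.4, -0.7, 7.9]
width: 0.179
```

```bash
python3 tab.py t4; python3 st.py
```

```text
tab px [392.6 257.3] [398.  257.5] orange n 0 
26.35 [0.6214 0.0683 0.1399] yaw -159.11 tilt [-2.3e-03 -1.0e-04 -1.0e+00] F [-6.33 -0.49  7.8 ] T [-0.083  1.158 -0.087] w 0.176 q [  6.3  18.9   1.   72.3   0.  -14.6]
```

View pics/t4.png

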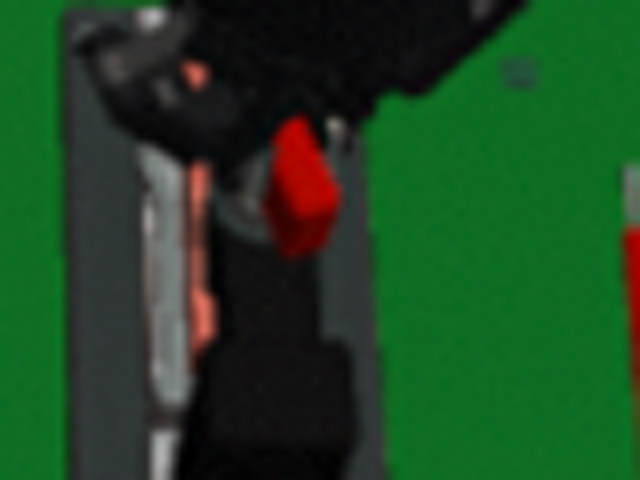

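Emit:
move_arm([
  [0, 0, 0, 0.025, 0],
  [0, 0, 0, 0.02, 0],
  [0, 0, 0, 0, 0],
])

```text
time_s: 26.65
eef_pos: [0.6213, 0.0684, 0.1399]
tcp_rot: [[-0.975, -0.22, -0.002], [-0.22, 0.975, 0.0], [0.002, 0.001, -1.0]]
wrist_force: [-5.6, -0.7, 8.5]
width: 0.173
```

```bash
python3 tab.py t5; python3 st.py
```

```text
tab px [392.6 257.3] [398.  257.5] orange n 0 
26.7 [0.6214 0.0684 0.1399] yaw -167.2 tilt [-2.4e-03  1.0e-04 -1.0e+00] F [-5.27 -0.39  8.69] T [ 0.107  1.209 -0.008] w 0.171 q [ 6.3 18.9  1.  72.3  0.  -6.5]
```

View pics/t5.png

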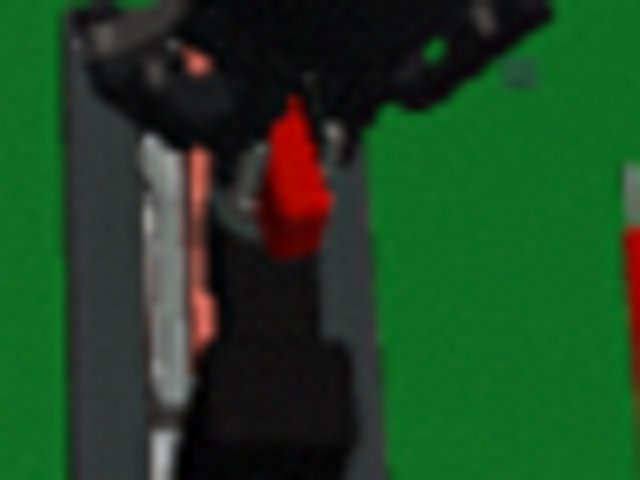

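Emit:
move_arm([
  [0, 0, 0, 0.025, 0],
  [0, 0, 0, 0.02, 0],
  [0, 0, 0, 0, 0],
])

```text
time_s: 27.0
eef_pos: [0.6214, 0.0685, 0.1399]
tcp_rot: [[-0.997, -0.081, -0.002], [-0.081, 0.997, 0.0], [0.002, 0.0, -1.0]]
wrist_force: [-6.0, 0.5, 7.8]
width: 0.179
```

```bash
python3 tab.py t6; python3 st.py
```

```text
tab px [392.6 257.3] [398.  257.5] orange n 0 
27.05 [0.6213 0.0685 0.1399] yaw -175.3 tilt [-2.4e-03  3.0e-04 -1.0e+00] F [-5.87  1.04  6.49] T [ 0.076  1.191 -0.056] w 0.175 q [ 6.3 18.9  1.  72.3  0.   1.6]
```

View pics/t6.png

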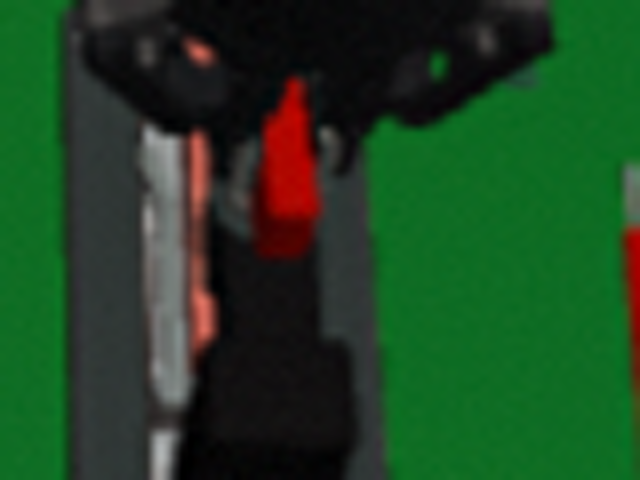

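Emit:
move_arm([
  [0, 0, 0, 0.025, 0],
  [0, 0, 0, 0.02, 0],
  [0, 0, 0, 0, 0],
])

```text
time_s: 27.35
eef_pos: [0.6213, 0.0686, 0.1399]
tcp_rot: [[-0.998, 0.06, -0.002], [0.06, 0.998, 0.0], [0.002, 0.0, -1.0]]
wrist_force: [-5.8, 1.0, 7.5]
width: 0.171
```

```bash
python3 tab.py t7; python3 st.py
```

```text
tab px [392.6 257.3] [398.  257.5] orange n 35 [393.6 256.9]
27.4 [0.6213 0.0686 0.1399] yaw 176.6 tilt [-2.4e-03  4.0e-04 -1.0e+00] F [-5.5   1.48  8.83] T [ 0.173  1.131 -0.058] w 0.176 q [ 6.3 18.9  1.  72.3  0.   9.7]
```

View pics/t7.png

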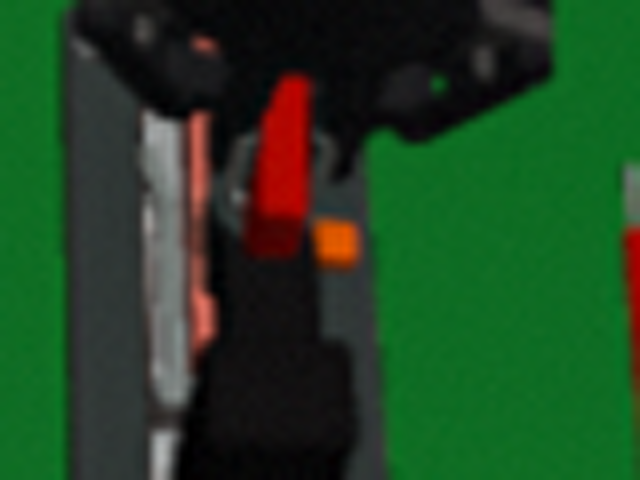

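The orange tab has popped out (crop ~337,243), at 2.6 rad of turn. I stop here, open the jaws and rise clear.

Emit:
move_arm([
  [0, 0, 0, 0, 0.4],
  [0, 0, 0, 0, 0.5],
  [0, 0, 0, 0, 0.5],
  [0, 0, 0, 0, 0.5],
  [0, 0, -0.03, 0, 0.5],
  [0, 0, -0.06, 0, 0.5],
  [0, 0, -0.08, 0, 0.5],
  [0, 0, -0.05, 0, 0.5],
  [0, 0, 0, 0, 0.5],
])

```text
time_s: 28.3
eef_pos: [0.6241, 0.0684, 0.2535]
tcp_rot: [[-0.998, 0.059, 0.006], [0.059, 0.998, 0.0], [-0.005, 0.001, -1.0]]
wrist_force: [0.9, 0.3, -0.3]
width: 0.5
```

```bash
python3 st.py
```

```text
28.3 [0.6241 0.0684 0.2535] yaw 176.61 tilt [ 5.5e-03  3.0e-04 -1.0e+00] F [ 0.92  0.35 -0.26] T [-0.024 -0.023 -0.055] w 0.5 q [ 6.3 18.6 14.9 85.9 -0.   9.7]
```

Emit:
move_arm([
  [0.05, 0, 0, 0, 0.5],
  [0.08, 0, 0, 0, 0.5],
  [0.08, 0, 0, 0, 0.5],
  [0.08, 0, 0, 0, 0.5],
  [0.08, 0, 0, 0, 0.5],
  [0.08, 0, 0, 0, 0.5],
  [0.05, 0, 0, 0, 0.5],
  [0, 0, 0, 0, 0.5],
  [0, 0, 0, 0, 0.5],
])

```text
time_s: 29.2
eef_pos: [0.3729, 0.0831, 0.2491]
tcp_rot: [[-0.998, 0.059, -0.001], [0.059, 0.998, -0.0], [0.001, -0.0, -1.0]]
wrist_force: [0.4, 0.2, 0.9]
width: 0.495
```

```bash
python3 st.py; python3 tab.py; python3 look.py z .59 .07 .06; python3 - <<'E'
import numpy as np,cv2
from h import *
a=np.load("z_scene.npz")["p"];b=np.load("scene0.npz")["p"]
cv2.imwrite("pics/zs.png",a[:,:,::-1])
for nm,lo,hi in(("yellow",(18,150,100),(30,255,255)),("red",(0,190,100),(6,255,255)),("pink",(0,55,100),(14,175,255))):
    for im,t in((b,"before"),(a,"after")):
        m=cv2.inRange(cv2.cvtColor(im,cv2.COLOR_RGB2HSV),lo,hi);k,l,s,c=cv2.connectedComponentsWithStats(m)
        print(nm,t,[(c[i].round(1).tolist(),int(s[i,4])) for i in range(1,k) if s[i,4]>60 and c[i][1]>130])
E
```

```text
29.2 [0.3729 0.0831 0.2491] yaw 176.63 tilt [-6.e-04 -4.e-04 -1.e+00] F [0.4  0.17 0.86] T [0.033 0.021 0.016] w 0.495 q [ 12.6  -8.2 -15.3  82.9  -0.   15.9]
tab px [392.6 257.3] [398.  257.5] orange n 34 [393.6 257. ]
yellow before [([619.3, 135.6], 199), ([212.3, 211.9], 591)]
yellow after [([619.4, 135.6], 193), ([212.4, 211.9], 599)]
red before [([443.3, 140.1], 72), ([387.0, 243.7], 131), ([446.8, 272.5], 92), ([432.7, 273.4], 92)]
red after [([443.3, 140.2], 73), ([386.9, 243.2], 132), ([446.8, 272.6], 93), ([432.8, 273.8], 94)]
pink before [([275.3, 220.6], 518)]
pink after [([379.3, 233.3], 204)]
```

View pics/z.png

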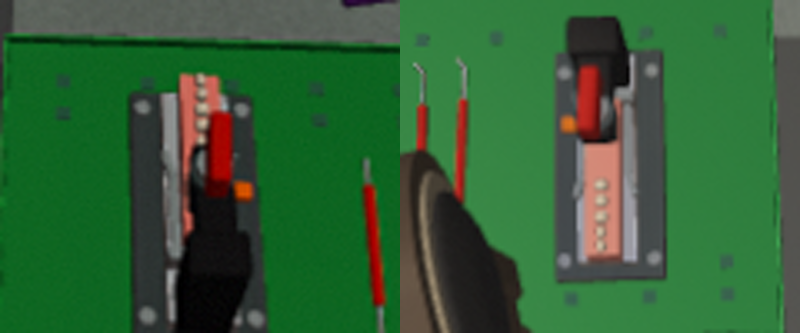

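View pics/zs.png

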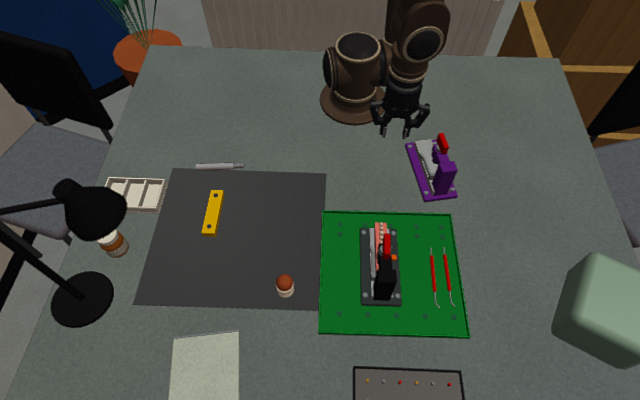

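The pink block lies straight on the bed, its front end flush with the bed's front edge (top crop ~602,258). The orange tab is out (top crop ~568,124), and the bystanders have not moved.

```bash
python3 -c "
from workcell import ticket
print(ticket.finish_job())"
```

```text
the job is handed in; nothing more can be done
None
```

The pink block is clamped against the back stop with the orange tab out, and the job is handed in at about 29 s of the 67 s allowed.

**Block:** I laid it on the bed plain end first and slid it between the guides until it stalled on the stop at about 14 N. After letting go, I pushed it lightly from behind with shut fingers, and it stalled again at about 8 N with its front end flush with the bed's front edge.

**Knob:** I turned it clockwise in one grip, about 1.9 rad first and then in steps of about 0.15 rad with a picture after each. The tab popped out at about 2.6 rad. The step before (about 2.47 rad) showed it still in, so the overshoot was at most about 0.14 rad.

**Last checks:** After I released the knob and moved the arm away, both cameras showed the tab out. The yellow blank and the probes were within half a pixel of where they started in the scene camera. I checked the cup and handpiece only by eye. The pad force was not measured directly, only judged from the tab.

**What went wrong on the way:** Joint 6 ran into its end stop while carrying the block, which tilted the tool by 1.6°. I unwound it with an almost full turn in the air, and the tilt was gone before I set the block down.

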